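# Offer the pump lever up to its mounting block

### The job

One of the two spring pins in the pump's mounting block still stands too high: knock it fully home with the mallet, down to the height of the other pin, and set the mallet back down on the bench. Then lift the cast lever by its balance point on the arm and hold it still and level a few centimetres above the block without touching it, the big boss over the wide seat and each bore centred over its pin, as it is to be lowered once the shims are in. Finish while holding it there; leave the other things on the bench alone.

Things in the scene. Friction and masses are not known exactly. Their poses are not given: they have to be found in the camera images.
- block: fixed grey mounting block: base plate 232x74x12 mm with two round pedestals joined by a low rib; origin at the centre of its underside (on the bench, z = 0), x along its length from the wide seat to the narrow seat, z up. Its seats' tops are 34 mm above the bench; screw heads on the base plate reach 18 mm. A wall stands close on the right of the bench and tall instruments on its left, so keep arm and gripper between them
- seat_big (a point): centre of the wide round seat (pedestal 68 mm across), on its top face 34 mm above the bench, at x = -75 mm of the block; the lever's big boss belongs above it. Axes as the block's
- seat_small (a point): centre of the narrow round seat (pedestal 46 mm across), on its top face 34 mm above the bench, at x = +75 mm of the block; the lever's small eye belongs above it. Axes as the block's
- bush_high: the bush that carries the high spring pin, in the centre of one of the two seats (which one varies); origin on the seat's top face, 34 mm above the bench, on the pin's axis
- bush_home: the bush with the pin that is already home, in the centre of the other seat; origin on the seat's top face. Its pin, 10 mm across, is fixed and its top stands 12 mm above the seat (46 mm above the bench)
- pin (a joint): how far the high spring pin has been driven down, m: 0 = its top 26 mm above the seat, 0.014 = fully home against its stop, its top 12 mm above the seat, level with the other pin. It starts between 0 and 0.004. It sits tight: it moves down under some 9 N (more if driven fast) and stays where it is left
- pin_top (a point): centre of the top of the high spring pin, a slotted steel pin 10 mm across; it moves down with the pin
- mallet: loose soft-faced mallet, about 0.35 kg, standing on one face of its head: upright round head 40 mm across and 62 mm high, with white faces, and a short level handle. Origin at the centre of the lower face; the handle runs from it to -x (105 mm beyond the head, its black grip 98 mm long, 18 mm wide and 22 mm high, from x = -23 to -121 mm, its axis 31 mm above the lower face). z up. Its centre of mass lies about 9 mm from the head's axis, so it stands steady but can be tipped
- mallet_grip (a point): point on the axis of the mallet's handle, 42 mm from the head's axis (22 mm from the head's side), 31 mm above the lower face: a good place to grip it near the head. Axes as the mallet's: x from here to the head
- lever: loose grey cast lever, about 0.65 kg, lying on its flat underside: a heavy clamp boss 54 mm across and 46 mm high, a straight arm, and a slim eye 37 mm across and 36 mm high; 210 mm long over all. Origin on the underside, below its balance point (centre of mass); x along the arm to the eye, z up
- lever_balance (a point): the lever's balance point on its arm, at mid height of the arm, 17.5 mm above the underside; 50 mm from the big bore's axis, 100 mm from the small bore's. The arm there is 13 mm wide and 27 mm high (4 to 31 mm above the underside) and clear from x = -15 mm (boss) to x = +74 mm. Axes as the lever's
- bore_big (a point): centre of the boss's bore (14 mm across) at the lever's underside, at x = -50 mm of the lever
- bore_small (a point): centre of the eye's bore (14 mm across) at the lever's underside, at x = +100 mm of the lever
- hex_key: black L-shaped hex key, 30x82x6 mm, lying near the block; a bystander, not to be moved. Origin at the centre of its underside
- tape_roll: black roll of tape, 56 mm across, 19 mm high, lying flat; a bystander, not to be moved. Origin at the centre of its underside
- spare_knob: blue fluted knob, 57 mm across, 51 mm high; a bystander, not to be moved. Origin at the centre of its underside
- fuse_box: small yellow carton, 42x62x22 mm; a bystander, not to be moved. Origin at the centre of its underside

How it is judged:
By the outcome, as a careful person would: the job done as asked, in the order asked, and still so for the second after the job is handed in, while the arm keeps its last pose, push and grip.
It also fails if it takes over 43 s, if anything falls off the work surface, if the arm or the gripper's body presses on something with over 40 N, if the wrist force passes 120 N, or if a joint passes its speed limit or range.

### The arm

A 6-joint arm with a two-finger parallel gripper is mounted at the origin on a cart in front of the work surface, level with it; the furniture and walls round the work are solid. World frame = base frame: x ahead of the robot, y to its left, z up, the work surface at z = 0. Lengths are in mm, angles in rad, forces in N, time in s.
With the tool pointing down it reaches from about 300 to 775 mm from the base axis. Payload 14.6 kg.
Tool frame: the origin (TCP) lies on the centre line of the jaws, within the pads' length; the fingertips stand ahead of it and the grasp point (between the pads) is the TCP (manip.tip_reach is the z of the fingertips in the tool frame, in mm); z points along the fingers, y is the direction in which the jaws open and shut (so a half turn about z gives the same grasp; the last joint's range is limited). The gripper opens to 94 mm and grips with 3 to 60 N. Pads are 16 mm wide; open, the fingers measure 119 mm over their backs; the gripper's body (75 mm by 177 mm) begins 78 mm behind the grasp point.
Start: joints at [-1.33, 0.3, 1.521, -0, 1.321, -0.067], TCP at [166.622, -524.143, 224.446] pointing down, gripper open.
Joint ranges: [-3.03, 3.03], [-0.79, 2.21], [0.23, 2.52], [-1.04, 4.18], [0, 3.07], [-2.55, 2.55]. Speed limits (rad/s): [2.22, 2.22, 2.57, 3.14, 3.14, 3.14].

### API

Orientations are given as [roll, pitch, yaw] about the fixed x, y, z axes, in that order (R = Rz(yaw) Ry(pitch) Rx(roll)).
In Python, from cell import manip, camera, search_frame, masks_of, tip_of gives the robot as it stands.
- The arm moves only by the tool send_rows, never from a script. Its argument "plan" is a list of rows, each an object with "travel": the shift along the tool's x, y, z in mm, a list of three; "delta_rot": the turn, a rotation vector about the tool's x, y, z in degrees, a list of three; "fingers": the gripper's target within -1 to 1 (shut at 1, half-way at 0, fully open at -1). In form: [{"travel": [dx, dy, dz], "delta_rot": [wx, wy, wz], "fingers": fingers}, ...]. A call has 1 to 20 rows; each row shifts and turns the commanded pose from where the row before left it, along the tool's axes as they then stand; what a row does not reach is not made up. A row lasts 1/8 s, in which the tool goes at most 62.5 mm and 10.7 degrees, less where a joint would pass 70% of its speed; a pose out of reach is approached as far as the arm can. A call is refused whole if a number of a shift passes 62.5 or a number of a turn 10.7, either way. A call with a gripper value outside its range is refused whole. The fingers move at their own pace and stop on an object; "grip_force" is the grip in N (left out, the last holds). Time passes only in rows, so rows that do not move let the fingers close. It gives the time, the measured TCP pose, the force and the opening at its end, in the units of the state.
- manip.read_state(): the state, without advancing time (a new reading comes with each control period).
- camera(name): name is "scene" or "side" or "wrist"; returns a dict with "color" (480x640x3 uint8, red, green, blue), "z_map" (480x640 float32, mm along the optical axis (not along the pixel's ray), 0 where there is no reading), "fov_y" (degrees; the focal length in pixels is half the picture's height over the tangent of half this angle, whatever the lens; pixels are square), "cx", "cy" (the principal point, pixels), "world_from_camera" (4x4, takes a point from camera to world coordinates); the wrist camera has in their place "tool_from_camera" (4x4, takes a point from camera to tool coordinates, whose origin is the TCP and whose axes are the flange's). Camera axes: x right, y up, looking along -z (the intrinsics and any distortion apply to the point x, -y, -z); pixel columns grow to the right and rows downward; lengths in mm; the calibration is good to about 2 mm. The wrist camera is an equidistant fisheye: a pixel r from the principal point sees the ray r / f radians off the axis. A picture is of the moment at which its call begins: read the wrist's pose just before it.
- manip.sign_off(): hands the job in, once; it reports no verdict.
Trained networks look in the newest picture that a camera, given by its name, has taken for a name from the list of things; names that differ only in an ending like _2 or _b are one class to them, and where a whole thing is asked for, a point or a joint stands for the part that bears it (a point fixed in the world has none). Each returns a list of dicts, best first, with "confidence" (0 to 1); they miss things now and then, are a little off and sometimes report something else, mostly with a low value. They report only what shows in the picture. A call takes as long as a camera call.
- search_frame(name, camera): "at" ([x, y, z] in mm, in the coordinates of the camera as it stood for that picture, good to about 4 mm: the middle of the surface that is visible of it).
- masks_of(name, camera): "region" (480x640 bool, what is visible of it).
- tip_of(name, camera): "at" ([x, y, z] in mm, in the coordinates of the camera as it stood for that picture, good to about 4 mm: a listed point, or the origin of a listed thing).
The state is a dict: "clock": time; "joints": joint angles; "qd": joint speeds; "effort": joint torques, N m; "eef_pos": TCP position; "eef_rot": TCP orientation; "wrist_force": force on the tool from outside, world axes, zero at the start; "moment": the same for the moment, N m; "finger_gap": finger opening in mm.
Only numpy, scipy, OpenCV 4.12 (cv2) and the standard library are available. Lean on these libraries where they do the work, as an engineer would, in place of code of your own. Each camera call takes 0.05 s, during which the arm holds its last target. There are 200 camera calls.

## Working session

There is one attempt and no reset: what is moved stays moved. The work goes in short steps, Python scripts to look and compute and a tool call to move; the robot and the scene stay as the last step left them, time stands still between calls to the robot, and variables do not carry over. Pictures are saved under pics/ and viewed, about 8 in all and at most 12, crops included, and the job is handed in when it is done.

Besides the shell and the picture viewer there is one more tool, called after "Request:" as name([rows], argument=value, ...), one row to a line, values as JSON. send_rows: Moves the arm, as the interface text tells. Its arguments: {"type":"object","properties":{"plan":{"type":"array"},"grip_force":{"type":"number"}},"required":["plan"]}

```bash
mkdir -p pics; ls; cat > h.py <<'E'
import numpy as np, cv2
from cell import manip, camera, search_frame, masks_of, tip_of
from scipy.spatial.transform import Rotation as R
np.set_printoptions(precision=1,suppress=True)
def T_tool(s):
    T=np.eye(4);T[:3,:3]=R.from_euler('xyz',s['eef_rot']).as_matrix();T[:3,3]=s['eef_pos'];return T
def snap(name):
    s=manip.read_state();c=camera(name)
    c['T']=c['world_from_camera'] if 'world_from_camera' in c else T_tool(s)@c['tool_from_camera']
    c['T']=np.array(c['T'],float);return c
def w(c,p): return (c['T']@np.append(p,1))[:3]
def save(c,fn): cv2.imwrite('pics/'+fn,cv2.cvtColor(c['color'],cv2.COLOR_RGB2BGR))
def cloud(c):
    z=c['z_map'];h,wd=z.shape;f=h/2/np.tan(np.radians(c['fov_y']/2))
    v,u=np.mgrid[:h,:wd];x=(u-c['cx'])/f;y=(v-c['cy'])/f
    if 'tool_from_camera' in c:
        r=np.hypot(x,y)+1e-9;k=np.tan(np.minimum(r,1.5))/r;x=x*k;y=y*k
    P=np.stack([x*z,-y*z,-z],-1)
    P=P@c['T'][:3,:3].T+c['T'][:3,3];P[z<=0]=np.nan;return P
def pix(c,p):
    q=np.linalg.inv(c['T'])@np.append(p,1);f=240/np.tan(np.radians(c['fov_y']/2));x,y=q[0]/-q[2],-q[1]/-q[2]
    if 'tool_from_camera' in c:
        r=np.hypot(x,y)+1e-9;k=np.arctan2(np.hypot(q[0],q[1]),-q[2])/r;x*=k;y*=k
    return np.array([c['cx']+f*x,c['cy']+f*y])
def tips(names,c,cam):
    for n in names:
        for d in tip_of(n,cam)[:2]: print(cam,n,round(d['confidence'],2),w(c,d['at']))
E
python3 - <<'E'
from h import *
s=manip.read_state();print(s,manip.tip_reach)
N='block seat_big seat_small bush_high bush_home pin_top mallet mallet_grip lever lever_balance bore_big bore_small hex_key tape_roll spare_knob fuse_box'.split()
for cam in ['scene','side']:
    c=snap(cam);save(c,cam+'0.png');print(c['T'],c['fov_y']);tips(N,c,cam)
E
```

```text
pics
{'clock': 0.0, 'joints': array([-1.3,  0.3,  1.5,  0. ,  1.3, -0.1]), 'qd': array([-0., -0.,  0.,  0., -0.,  0.]), 'effort': array([  0. , -53.2, -35.3,   0.1,   0. ,  -0. ]), 'eef_pos': array([ 166.6, -523.9,  223.9]), 'eef_rot': array([-3.1, -0. ,  0.3]), 'wrist_force': array([0.1, 1.2, 1. ]), 'moment': array([-0.,  0., -0.]), 'finger_gap': 93.94206746167552} 19.0
[[   1.     0.1   -0.2  400.2]
 [  -0.2    0.6   -0.8 -505. ]
 [   0.     0.8    0.6  588.8]
 [   0.     0.     0.     1. ]] 56.28360451305061
scene block 0.7 [526.3 142.1  -5.4]
scene seat_big 0.77 [499.1  67.5  32. ]
scene seat_big 0.17 [628.3 -49.6   0.6]
scene seat_small 0.8 [548.  207.   33.7]
scene bush_high 0.48 [550.  206.3  36. ]
scene pin_top 0.46 [779.6 188.3   2.5]
scene pin_top 0.37 [549.2 212.6  51.7]
scene mallet 0.57 [432.7 206.3   1. ]
scene mallet_grip 0.85 [401.6 173.1  29.1]
scene lever 0.96 [645.4  -1.2  -1.1]
scene lever_balance 0.97 [646.   -0.1  22.1]
scene lever_balance 0.58 [781.5 184.1   3.5]
scene bore_big 0.64 [627.1 -46.8   1.1]
scene bore_small 0.95 [687.1  90.4   1.3]
scene hex_key 0.5
[... 526 characters left out ...]
small 0.63 [547.  207.9  36.9]
side bush_high 0.58 [546.7 208.1  34.4]
side bush_high 0.5 [626.8 -48.6   1.3]
side bush_home 0.62 [433.4 204.2   0.7]
side bush_home 0.46 [501.7  66.8  34.8]
side pin_top 0.73 [685.3  86.7  -3.9]
side pin_top 0.46 [549.3 204.3  56.2]
side mallet 0.74 [431.5 209.2  -2.5]
side mallet_grip 0.79 [403.6 173.1  30.1]
side lever 0.66 [645.4  -5.5   2.5]
side lever_balance 0.7 [646.9  -3.6  18.8]
side bore_big 0.87 [626.4 -48.5   2. ]
side bore_big 0.42 [549.9 206.9  58.3]
side bore_small 0.58 [684.9  87.9  -3. ]
side hex_key 0.55 [605.1 334.6  -4. ]
side tape_roll 0.87 [782.1 175.8  -2.8]
side spare_knob 0.56 [508.1 413.5   0.7]
side fuse_box 0.64 [762.3 285.3   2.8]
```

View pics/scene0.png

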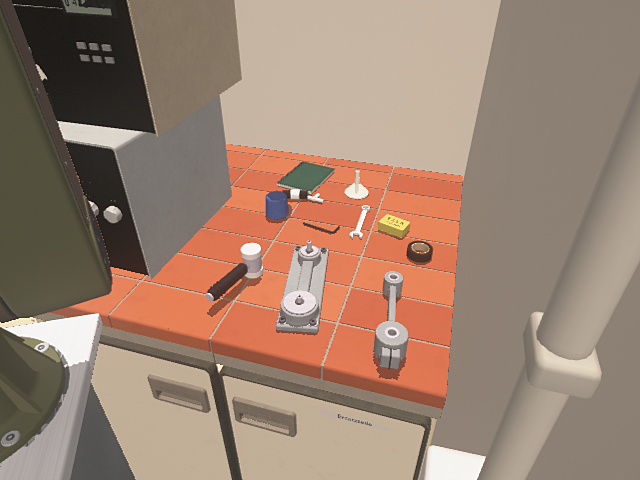

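View pics/side0.png

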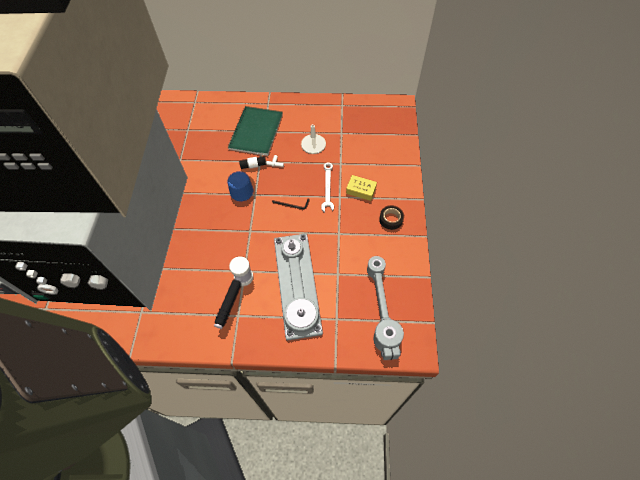

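```bash
python3 - <<'E'
from h import *
for cam in ['scene','side']:
    c=snap(cam);P=cloud(c).reshape(-1,3)
    # heights map around workspace, tall stuff
    for z0 in (70,150,250,350):
        q=P[(P[:,2]>z0)&(P[:,0]>150)&(P[:,0]<1000)&(abs(P[:,1])<700)]
        if len(q): print(cam,z0,len(q),np.percentile(q,[1,50,99],axis=0).tolist())
    # lever/mallet masks
    for n in ['lever','mallet']:
        m=masks_of(n,cam)[0];q=cloud(c)[m['region']];q=q[np.isfinite(q[:,0])]
        t=q[q[:,2]>(22 if n=='lever' else 25)]
        mu=np.median(t,0);print(n,len(t),mu,np.percentile(t,[1,99],axis=0))
        if n=='mallet':
            h=t[t[:,2]>55];print('head top',h.mean(0),len(h),np.percentile(h,[2,98],axis=0))
            g=t[t[:,2]<48];g=g[np.hypot(*(g-h.mean(0))[:,:2].T)>28]
            d=np.cov(g[:,:2].T);ev,V=np.linalg.eigh(d);print('handle',g.mean(0),V[:,1])
        else:
            ev,V=np.linalg.eigh(np.cov(t[:,:2].T));print(V[:,1])
    h=P[(np.hypot(P[:,0]-548,P[:,1]-207)<8)&(P[:,2]>50)];print('pin',len(h),h.max(0) if len(h) else 0,np.median(h,0))
    for (a,b) in [(548,207),(500,66)]:
        h=P[(np.hypot(P[:,0]-a,P[:,1]-b)<40)&(abs(P[:,2]-34)<4)];print('seat',(np.percentile(h,1,axis=0)+np.percentile(h,99,axis=0))/2,len(h))
E
```

```text
scene 70 159195 [[159.58178715701152, -451.12740241163937, 83.47533248017928], [515.517069101355, -75.2201226163287, 394.7622745106088], [980.5574489856144, 683.6096645412784, 548.4362332286496]]
scene 150 148976 [[159.02818579743223, -451.6082305109661, 159.9680728804375], [515.1962226023022, -88.56805350733856, 405.4039907848291], [977.9855332980871, 680.9429470862453, 548.9014985093576]]
scene 250 128348 [[161.63784264892675, -452.6854525170625, 254.88005289000844], [515.837160766027, -188.2211520445395, 424.5364956743423], [973.3128454150963, 676.2232838066606, 549.9264301406071]]
scene 350 97409 [[168.10249369855433, -454.36979390818806, 352.8907552681167], [516.5163183722782, -285.5831282473383, 451.84992200346755], [961.1755196382082, 661.5903984547333, 551.5969388130761]]
lever 1694 [634.2 -46.8  37.5] [[601.4 -90.9  23. ]
 [700.  102.2  48. ]]
[0.4 0.9]
mallet 1004 [408.5 174.2  41.2] [[345.1 114.6  25.8]
 [449.8 219.8  63.5]]
head top [432.3 201.9  61.1] 226 [[415.3 187.3  55.7]
 [449.6 221.4  63.9]]
handle [378.9 144.7  37.1] [-0.7 -0.7]
pin 20 [553.7 212.7  56.9] [549.  2
[... 531 characters left out ...]
09143], [631.7830621193457, -47.86939218143118, 466.68433640120537], [934.7336810325858, 501.4068234271238, 636.5561075241737]]
side 350 110924 [[207.84621168412716, -306.0942039196068, 353.67273028733956], [637.6413206419229, -63.09282963732883, 492.9176434322013], [896.943759016035, 470.5195507368998, 639.1747796031527]]
lever 1452 [638.2 -38.7  38.2] [[600.1 -90.7  23.1]
 [699.1 101.6  49.4]]
[0.4 0.9]
mallet 945 [407.8 176.7  43. ] [[345.5 114.7  26.4]
 [449.3 221.7  65.2]]
head top [432.  203.2  62.3] 297 [[414.4 186.   55.7]
 [449.4 222.8  65.5]]
handle [379.2 147.5  40.1] [0.7 0.7]
pin 22 [552.7 211.5  59.2] [547.8 206.9  56.1]
seat [548.7 207.1  33.8] 262
seat [500.   66.1  34. ] 815
```

The high pin is on the narrow seat (scene pixel 309,243) and the home pin is on the wide seat (299,300). The mallet is at 251,260, with its handle running to the lower left. The lever is on the right, with its boss at 391,345. Next I'll map the tall surroundings.

```bash
python3 - <<'E'
from h import *
P=np.concatenate([cloud(snap(k)).reshape(-1,3) for k in ('scene','side')])
P=P[np.isfinite(P[:,0])]
print('y\\x',*['%4d'%x for x in range(0,1000,50)])
for y in range(600,-650,-50):
    r=[]
    for x in range(0,1000,50):
        q=P[(P[:,0]>=x)&(P[:,0]<x+50)&(P[:,1]>=y)&(P[:,1]<y+50),2]
        r.append('%4d'%np.percentile(q,95) if len(q)>8 else '   .')
    print('%4d'%y,*r)
q=P[(P[:,2]>60)&(P[:,0]>250)&(P[:,1]>150)&(P[:,0]<480)&~(np.hypot(P[:,0]-432,P[:,1]-203)<60)]
print('instr',np.percentile(q,[.5,99.5],axis=0))
q=P[(P[:,2]>100)&(P[:,0]>700)&(P[:,1]<300)];print('wall',np.percentile(q,[.5,5,50,95],axis=0))
E
```

```text
y\x    0   50  100  150  200  250  300  350  400  450  500  550  600  650  700  750  800  850  900  950
 600    .    .    .    .    .    .    .    .    2    2    2    9   10   10    2  368  404  407    .    .
 550    .    .    .    .    .    .    .    .    2    2    8   10   10   10    2    2    2  402  410  413
 500    .    .    .    .    .    .    .    .  397  433    5   10   10    7    1    2    2    2    2  413
 450    .    .    .    .    .    .    .  243  451    2   23   25   11    2   59   10    2    2    2    2
 400    .    .    .    .    .    .  244  463  479   51   53    2    9    2   14    2    2    2    2    2
 350  117    .  284    .    .    .  241  518    2   34   50    2    2    2    8    2    2    2    2  386
 300  135  204  469  473  458  252  570  566    2    2    2    4    5    6    8   23    1    2  361  398
 250  -93    3  285  285  473  514  557    3    2    2    2    2    2    7   22   24    2    1  420    .
 200  -45  -27    3  164  283  540  545    2   63    3   45   37    2    2    2   19    1  450  443    .
 150    0   -1   -1    1    2    3    2   43   62  
[... 1079 characters left out ...]
   .    .    .    .    .
-400    .    .    .    .    .    .    .    .    .    .  291  538    .    .    .    .    .    .    .    .
-450    .    .    .    .    .    .    .    .    .    .  534    .    .    .    .    .    .    .    .    .
-500    .    .    .    .    .    .    .    .    .    .  464    .    .    .    .    .    .    .    .    .
-550    .    .    .    .    .    .    .    .    .    .    .    .    .    .    .    .    .    .    .    .
-600    .    .    .    .    .    .    .    .    .    .    .    .    .    .    .    .    .    .    .    .
instr [[250.9 237.9  64.3]
 [466.5 852.8 573.4]]
wall [[ 700.6 -126.5  106.4]
 [ 705.4 -118.1  159.5]
 [ 759.7  -24.2  449.8]
 [ 903.   223.9  624.9]]
```

```bash
python3 - <<'E'
from h import *
P=np.concatenate([cloud(snap(k)).reshape(-1,3) for k in ('scene','side')])
P=P[np.isfinite(P[:,0])]
d=np.array([.43,.9]);n=np.array([.9,-.43])
for lo,hi in ((80,200),(200,300),(300,450),(450,600)):
    q=P[(P[:,2]>lo)&(P[:,2]<hi)&(P[:,1]>100)&(P[:,0]<520)]
    print(lo,[(y,round(np.percentile(q[(q[:,1]>=y)&(q[:,1]<y+20),0],98)),round(np.percentile(q[(q[:,1]>=y)&(q[:,1]<y+20),0],2))) for y in range(100,520,20) if ((q[:,1]>=y)&(q[:,1]<y+20)).sum()>5])
q=P[(P[:,2]>80)&(P[:,2]<500)&(P[:,1]<300)&(P[:,0]>500)]
print('wall',[(y,round(np.percentile(q[(q[:,1]>=y)&(q[:,1]<y+20),0],2))) for y in range(-440,300,40) if ((q[:,1]>=y)&(q[:,1]<y+20)).sum()>5])
E
```

```text
80 [(220, 247, 193), (240, 259, 166), (260, 271, 152), (280, 284, 122), (300, 296, 86), (320, 308, 58), (340, 321, 31), (360, 333, 320), (380, 345, 332), (400, 357, 345), (420, 370, 357), (440, 382, 369), (460, 394, 382), (480, 406, 394), (500, 414, 406)]
200 [(100, 213, 204), (220, 247, 219), (240, 309, 188), (260, 318, 156), (280, 330, 125), (300, 344, 96), (320, 357, 86), (340, 369, 132), (360, 381, 318), (380, 392, 332), (400, 403, 345), (420, 414, 357), (440, 425, 369), (460, 435, 381), (480, 446, 394), (500, 458, 406)]
300 [(220, 306, 301), (240, 316, 275), (260, 326, 236), (280, 337, 203), (300, 349, 167), (320, 360, 132), (340, 371, 129), (360, 382, 371), (380, 393, 382), (400, 404, 393), (420, 415, 404), (440, 426, 415), (460, 437, 426), (480, 448, 437), (500, 459, 448)]
450 [(220, 306, 300), (240, 316, 269), (260, 327, 236), (280, 339, 205), (300, 367, 170), (320, 360, 133), (340, 371, 127), (360, 382, 371), (380, 393, 382), (400, 405, 393), (420, 415, 404), (440, 426, 415), (460, 437, 426), (480, 446, 437), (500, 458, 448)]
wall [(-440, 505), (-400, 513), (-360, 566), (-320, 589), (-280, 612), (-240, 635), (-200, 658), (-160, 681), (-120, 704), (-80, 727), (-40, 751), (0, 774), (40, 797), (80, 820), (120, 843), (160, 866), (200, 889), (240, 912), (280, 936)]
```

Request:
send_rows([
  {"travel":[48,-33,0],"delta_rot":[0,0,0],"fingers":-1},
  {"travel":[48,-33,0],"delta_rot":[0,0,0],"fingers":-1},
  {"travel":[48,-33,0],"delta_rot":[0,0,0],"fingers":-1},
  {"travel":[48,-33,0],"delta_rot":[0,0,0],"fingers":-1},
  {"travel":[48,-33,0],"delta_rot":[0,0,0],"fingers":-1},
  {"travel":[48,-33,0],"delta_rot":[0,0,0],"fingers":-1},
  {"travel":[48,-33,0],"delta_rot":[0,0,0],"fingers":-1},
  {"travel":[14,-51,5],"delta_rot":[0,0,0],"fingers":-1},
  {"travel":[14,-51,5],"delta_rot":[0,0,0],"fingers":-1},
  {"travel":[14,-51,5],"delta_rot":[0,0,0],"fingers":-1},
  {"travel":[14,-51,5],"delta_rot":[0,0,0],"fingers":-1},
  {"travel":[14,-51,5],"delta_rot":[0,0,0],"fingers":-1},
  {"travel":[14,-51,5],"delta_rot":[0,0,0],"fingers":-1},
  {"travel":[14,-51,0],"delta_rot":[0,0,-9.5],"fingers":-1},
  {"travel":[0,0,0],"delta_rot":[0,0,-9.5],"fingers":-1},
  {"travel":[0,0,0],"delta_rot":[0,0,-9],"fingers":-1},
  {"travel":[0,0,0],"delta_rot":[0,0,0],"fingers":-1},
])

```text
clock: 4.32
eef_pos: [402.0, 167.8, 194.5]
eef_rot: [3.142, -0.0, 0.796]
wrist_force: [1.0, 0.5, -0.1]
finger_gap: 93.6
```

```bash
cat >> h.py <<'E'
def go(p,yaw=None):
    s=manip.read_state();T=T_tool(s);y0=np.arctan2(T[1,0],T[0,0])
    print('t',round(s['clock'],2),'pos',s['eef_pos'],'rotdeg',np.degrees(s['eef_rot']),'F',s['wrist_force'],'M',s['moment'],'gap',round(s['finger_gap'],1))
    print('travel tool',T[:3,:3].T@(np.array(p)-s['eef_pos']), 'dyaw(as tool rz)', None if yaw is None else -np.degrees(yaw-y0))
E
python3 - <<'E'
from h import *
c=snap('wrist');save(c,'w1.png')
tips(['mallet','mallet_grip','pin_top','seat_small','bush_high'],c,'wrist')
P=cloud(c).reshape(-1,3);P=P[np.isfinite(P[:,0])]
t=P[(P[:,2]>55)&(P[:,2]<75)&(np.hypot(P[:,0]-432,P[:,1]-204)<32)];print('head',len(t),t.mean(0),(t.min(0)+t.max(0))/2)
h=((t.min(0)+t.max(0))/2)[:2]
g=P[(P[:,2]>30)&(P[:,2]<50)&(np.hypot(P[:,0]-395,P[:,1]-165)<70)];r=np.hypot(*(g[:,:2]-h).T);g=g[(r>30)]
_,V=np.linalg.eigh(np.cov(g[:,:2].T));print('handle',len(g),g.mean(0),np.degrees(np.arctan2(V[1,1],V[0,1])),g[:,2].max())
go([402,173,31],np.radians(46))
E
```

```text
wrist mallet 0.67 [550.  211.6  54.1]
wrist mallet 0.59 [433.4 207.4  -1.9]
wrist mallet_grip 0.92 [406.1 177.2  33.1]
wrist pin_top 0.52 [547.3 208.1  53.7]
wrist seat_small 0.71 [549.4 209.4  35.5]
wrist bush_high 0.68 [549.7 210.4  33.2]
wrist bush_high 0.19 [499.8  69.4  36.9]
head 1925 [433.1 206.4  62.2] [433.1 206.4  60.8]
handle 1946 [381.1 153.8  41.5] 45.54371598059947 44.3311886041443
t 4.62 pos [402.1 167.6 194.5] rotdeg [180.   -0.   45.5] F [0.1 0.2 0. ] M [-0. -0.  0.] gap 93.9
travel tool [  3.8  -3.9 163.5] dyaw(as tool rz) -0.4686833118419669
```

Request:
send_rows([
  {"travel":[7,-5,40],"delta_rot":[0,0,0],"fingers":-1},
  {"travel":[0,0,50],"delta_rot":[0,0,0],"fingers":-0.5},
  {"travel":[0,0,40],"delta_rot":[0,0,0],"fingers":-0.5},
  {"travel":[0,0,25],"delta_rot":[0,0,0],"fingers":-0.4},
  {"travel":[0,0,8],"delta_rot":[0,0,0],"fingers":-0.2},
  {"travel":[0,0,0],"delta_rot":[0,0,0],"fingers":0.2},
  {"travel":[0,0,0],"delta_rot":[0,0,0],"fingers":1},
  {"travel":[0,0,0],"delta_rot":[0,0,0],"fingers":1},
  {"travel":[0,0,0],"delta_rot":[0,0,0],"fingers":1},
  {"travel":[0,0,0],"delta_rot":[0,0,0],"fingers":1},
  {"travel":[0,0,0],"delta_rot":[0,0,0],"fingers":1},
], grip_force=60)

```text
clock: 6.0
eef_pos: [403.5, 176.2, 31.8]
eef_rot: [3.141, -0.0, 0.797]
wrist_force: [-1.6, -0.9, 6.1]
finger_gap: 17.6
```

Request:
send_rows([
  {"travel":[0,0,-15],"delta_rot":[0,0,0],"fingers":1},
  {"travel":[0,0,-25],"delta_rot":[0,0,0],"fingers":1},
  {"travel":[0,0,-25],"delta_rot":[0,0,0],"fingers":1},
  {"travel":[20,20,0],"delta_rot":[0,0,0],"fingers":1},
  {"travel":[25,25,0],"delta_rot":[0,0,0],"fingers":1},
  {"travel":[25,24,0],"delta_rot":[0,0,0],"fingers":1},
  {"travel":[13,12,0],"delta_rot":[0,0,0],"fingers":1},
  {"travel":[0,0,0],"delta_rot":[0,0,0],"fingers":1},
])

```text
clock: 7.0
eef_pos: [519.6, 178.7, 96.6]
eef_rot: [-3.141, 0.0, 0.796]
wrist_force: [0.8, -0.2, -3.4]
finger_gap: 17.9
```

```bash
cat > m.py <<'E'
from h import *
go([520,178,77])
for k in ('scene','side'):
    c=snap(k);P=cloud(c).reshape(-1,3);P=P[np.isfinite(P[:,0])]
    t=P[(P[:,2]>65)&(P[:,2]<145)&(np.hypot(P[:,0]-549,P[:,1]-208)<30)]
    zt=np.percentile(t[:,2],97);t=t[t[:,2]>zt-8]
    A=np.c_[t[:,:2]-[549,208],np.ones(len(t))];s=np.linalg.lstsq(A,t[:,2],rcond=None)[0]
    print(k,'head top',len(t),(np.percentile(t,2,axis=0)+np.percentile(t,98,axis=0))/2,'slopes',np.round(s,3))
tips(['mallet'],c,'side');save(c,'s_m.png')
E
python3 m.py
```

```text
t 7.0 pos [519.6 178.7  96.6] rotdeg [-180.     0.    45.6] F [ 0.8 -0.2 -3.4] M [-0.1  0.  -0. ] gap 17.9
travel tool [-0.3  0.8 19.6] dyaw(as tool rz) None
scene head top 94 [556.6 203.5 124.2] slopes [ -0.1   0.1 127. ]
side head top 9 [557.8 207.3 124.2] slopes [ -0.1   0.1 126.2]
side mallet 0.94 [550.2 211.8  63.3]
side mallet 0.62 [683.3  86.   -2.1]
```

Request:
send_rows([
  {"travel":[0,0,4],"delta_rot":[0,0,0],"fingers":1},
  {"travel":[0,0,3],"delta_rot":[0,0,0],"fingers":1},
  {"travel":[0,0,2],"delta_rot":[0,0,0],"fingers":1},
  {"travel":[0,0,2],"delta_rot":[0,0,0],"fingers":1},
  {"travel":[0,0,2],"delta_rot":[0,0,0],"fingers":1},
  {"travel":[0,0,2],"delta_rot":[0,0,0],"fingers":1},
])

```text
clock: 7.9
eef_pos: [519.2, 178.9, 81.9]
eef_rot: [-3.142, 0.0, 0.797]
wrist_force: [-5.1, -2.7, 4.8]
finger_gap: 17.4
```

```bash
python3 m.py
```

```text
t 7.9 pos [519.2 178.9  81.9] rotdeg [-180.     0.    45.6] F [-5.1 -2.7  4.8] M [-0.3  0.9  0.1] gap 17.4
travel tool [-0.1  1.2  4.9] dyaw(as tool rz) None
scene head top 82 [556.4 201.5 109.9] slopes [ -0.1   0.1 112.7]
side head top 4 [562.1 195.2 107.2] slopes [  14.9   -7.3 -180.7]
side mallet 0.8 [549.4 212.9  49.4]
```

Request:
send_rows([
  {"travel":[0,0,1.5],"delta_rot":[0,0,0],"fingers":1},
  {"travel":[0,0,1.5],"delta_rot":[0,0,0],"fingers":1},
  {"travel":[0,0,1.5],"delta_rot":[0,0,0],"fingers":1},
  {"travel":[0,0,1],"delta_rot":[0,0,0],"fingers":1},
])

```text
clock: 8.55
eef_pos: [519.4, 178.8, 77.1]
eef_rot: [3.141, -0.0, 0.797]
wrist_force: [-11.9, -7.5, 19.9]
finger_gap: 17.6
```

```bash
python3 m.py
```

```text
t 8.55 pos [519.4 178.8  77.1] rotdeg [180.   -0.   45.6] F [-11.9  -7.5  19.9] M [-0.8  1.9  0.2] gap 17.6
travel tool [-0.1  1.   0.1] dyaw(as tool rz) None
scene head top 80 [556.6 201.  105.4] slopes [ -0.1   0.1 107.9]
side head top 4 [554.9 207.5 105.7] slopes [ 3.4  1.6 87.7]
side mallet 0.79 [549.1 209.7  43.6]
```

Request:
send_rows([
  {"travel":[0,0,1],"delta_rot":[0,0,0],"fingers":1},
  {"travel":[0,0,0.7],"delta_rot":[0,0,0],"fingers":1},
  {"travel":[0,0,0],"delta_rot":[0,0,0],"fingers":1},
])

```text
clock: 9.07
eef_pos: [519.5, 178.6, 76.4]
eef_rot: [3.141, -0.001, 0.797]
wrist_force: [-16.6, -9.0, 27.5]
finger_gap: 17.7
```

```bash
python3 m.py
```

```text
t 9.07 pos [519.5 178.6  76.4] rotdeg [180.   -0.   45.6] F [-16.6  -9.   27.5] M [-1.   2.5  0.2] gap 17.7
travel tool [-0.1  0.8 -0.6] dyaw(as tool rz) None
scene head top 79 [556.3 200.5 104.9] slopes [ -0.    0.1 107.4]
side head top 4 [561.1 194.  102.4] slopes [  14.9   -7.3 -180.7]
side mallet 0.61 [550.1 210.7  44.3]
```

Request:
send_rows([
  {"travel":[0,0,-5],"delta_rot":[0,0,0],"fingers":1},
  {"travel":[0,0,-20],"delta_rot":[0,0,0],"fingers":1},
  {"travel":[-20,-20,0],"delta_rot":[0,0,0],"fingers":1},
  {"travel":[-25,-25,0],"delta_rot":[0,0,0],"fingers":1},
  {"travel":[-25,-24,0],"delta_rot":[0,0,0],"fingers":1},
  {"travel":[-13,-12,10],"delta_rot":[0,0,0],"fingers":1},
  {"travel":[0,0,0],"delta_rot":[0,0,0],"fingers":1},
])

```text
clock: 10.1
eef_pos: [402.6, 176.2, 88.9]
eef_rot: [-3.141, 0.001, 0.797]
wrist_force: [-0.0, -0.3, -3.6]
finger_gap: 17.5
```

```bash
python3 - <<'E'
from h import *
go([403.5,176.2,32])
im=[]
for k in ('scene','side','wrist'):
    c=snap(k);P=cloud(c)
    Q=P.reshape(-1,3);Q=Q[np.isfinite(Q[:,0])]
    for a,b,n in ((549,208,'high'),(500.5,66.5,'home')):
        h=Q[(np.hypot(Q[:,0]-a,Q[:,1]-b)<9)&(Q[:,2]>37)];h=np.sort(h[:,2]);print(k,n,len(h),np.round(h[-6:],1))
    for p in ((549,208,46),(403,176,90)) if k!='wrist' else ((549,208,46),(433,206,60)):
        u,v=pix(c,p).astype(int);x=np.clip(u-35,0,570);y=np.clip(v-35,0,410);im.append(cv2.resize(c['color'][y:y+70,x:x+70],(260,260)))
    t=Q[(Q[:,2]>95)&(Q[:,2]<135)&(np.hypot(Q[:,0]-433,Q[:,1]-206)<24)]
    if len(t)>20:
        A=np.c_[t[:,:2]-[433,206],np.ones(len(t))];r=np.linalg.lstsq(A,t[:,2],rcond=None)[0];print(k,len(t),'headtop',np.round(r,2))
cv2.imwrite('pics/c1.png',cv2.cvtColor(np.vstack([np.hstack(im[::2]),np.hstack(im[1::2])]),cv2.COLOR_RGB2BGR))
E
```

```text
t 10.1 pos [402.6 176.2  88.9] rotdeg [-180.     0.    45.7] F [-0.  -0.3 -3.6] M [-0.1  0.  -0.1] gap 17.5
travel tool [ 0.6  0.7 56.9] dyaw(as tool rz) None
scene high 29 [46.  46.1 46.2 46.4 46.5 46.5]
scene home 33 [46.6 46.6 46.8 46.8 47.6 47.9]
scene 120 headtop [ -0.9   0.6 117.2]
side high 29 [46.4 46.8 46.9 47.  47.1 47.3]
side home 32 [47.8 48.2 48.5 48.7 48.7 49.3]
side 75 headtop [ -0.4   0.5 124.1]
wrist high 274 [47.4 47.6 47.7 47.7 47.9 48.1]
wrist home 216 [47.5 47.7 47.7 47.7 47.7 47.8]
wrist 8917 headtop [ -0.   -0.  120.1]
```

View pics/c1.png

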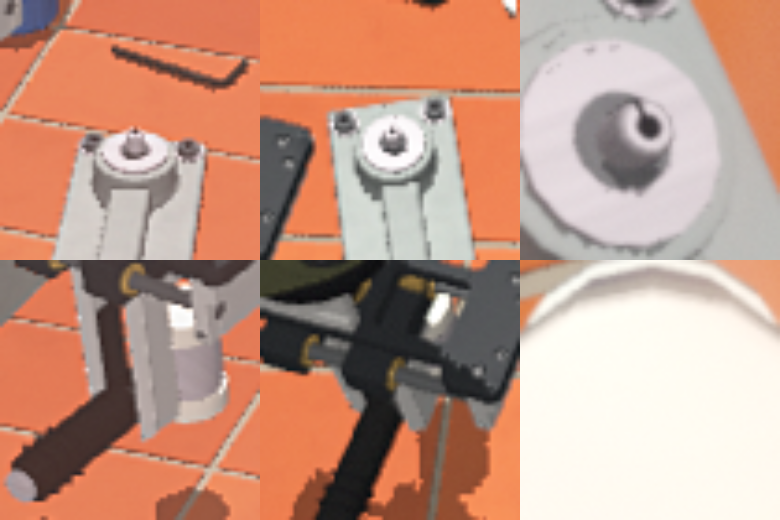

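Both pins read level, and the mallet hangs level over its original spot. I'll set it down and go to the lever.

Request:
send_rows([
  {"travel":[0,0,25],"delta_rot":[0,0,0],"fingers":1},
  {"travel":[0,0,20],"delta_rot":[0,0,0],"fingers":1},
  {"travel":[0,0,8],"delta_rot":[0,0,0],"fingers":1},
  {"travel":[0,0,3],"delta_rot":[0,0,0],"fingers":1},
  {"travel":[0,0,1],"delta_rot":[0,0,0],"fingers":1},
  {"travel":[0,0,0.5],"delta_rot":[0,0,0],"fingers":1},
])

```text
clock: 11.0
eef_pos: [403.8, 176.3, 32.2]
eef_rot: [3.141, -0.001, 0.796]
wrist_force: [0.4, -0.2, -2.9]
finger_gap: 17.3
```

Request:
send_rows([
  {"travel":[0,0,0.8],"delta_rot":[0,0,0],"fingers":1},
  {"travel":[0,0,0.4],"delta_rot":[0,0,0],"fingers":1},
  {"travel":[0,0,0],"delta_rot":[0,0,0],"fingers":0.5},
  {"travel":[0,0,0],"delta_rot":[0,0,0],"fingers":0.2},
  {"travel":[0,0,0],"delta_rot":[0,0,0],"fingers":0},
  {"travel":[0,0,0],"delta_rot":[0,0,0],"fingers":-0.3},
  {"travel":[0,0,0],"delta_rot":[0,0,0],"fingers":-0.3},
  {"travel":[0,0,-40],"delta_rot":[0,0,0],"fingers":-0.3},
  {"travel":[0,0,-55],"delta_rot":[0,0,0],"fingers":-0.3},
  {"travel":[0,0,-55],"delta_rot":[0,0,0],"fingers":-0.3},
  {"travel":[7,50,0],"delta_rot":[0,0,0],"fingers":-0.3},
  {"travel":[7,50,0],"delta_rot":[0,0,0],"fingers":-0.3},
  {"travel":[7,50,0],"delta_rot":[0,0,0],"fingers":-0.3},
  {"travel":[7,50,0],"delta_rot":[0,0,0],"fingers":-0.3},
  {"travel":[7,50,0],"delta_rot":[0,0,0],"fingers":-0.3},
  {"travel":[7,46,0],"delta_rot":[0,0,-10.5],"fingers":-0.3},
  {"travel":[0,0,0],"delta_rot":[0,0,-10.3],"fingers":-0.3},
  {"travel":[0,0,0],"delta_rot":[0,0,0],"fingers":-0.3},
])

```text
clock: 13.25
eef_pos: [644.3, -0.9, 180.0]
eef_rot: [-3.141, 0.0, 1.158]
wrist_force: [-0.2, -0.2, -0.4]
finger_gap: 61.5
```

```bash
python3 - <<'E'
from h import *
c=snap('wrist');save(c,'w2.png')
tips(['lever','lever_balance','bore_big','bore_small'],c,'wrist')
P=cloud(c).reshape(-1,3);P=P[np.isfinite(P[:,0])]
def rnd(lo,hi,c0,r):
    t=P[(P[:,2]>lo)&(P[:,2]<hi)&(np.hypot(P[:,0]-c0[0],P[:,1]-c0[1])<r)]
    return t
e=rnd(32.5,41,(686,89),30);print('eye',len(e),cv2.minEnclosingCircle(e[:,:2].astype(np.float32)))
b=rnd(42,52,(626.5,-47.5),32);print('boss',len(b),cv2.minEnclosingCircle(b[:,:2].astype(np.float32)))
a=rnd(26,33.5,(655,20),34);_,V=np.linalg.eigh(np.cov(a[:,:2].T));print('arm',len(a),a.mean(0),(a.min(0)+a.max(0))/2,np.degrees(np.arctan2(V[1,1],V[0,1])))
go([646.5,-2,17.5],np.radians(66.5))
c=snap('side');tips(['mallet'],c,'side');P=cloud(c).reshape(-1,3)
t=P[(P[:,2]>55)&(P[:,2]<75)&(np.hypot(P[:,0]-433,P[:,1]-206)<35)];print('mallet head',len(t),t.mean(0))
E
```

```text
wrist lever 0.71 [649.3  -3.1   2.7]
wrist lever_balance 0.84 [648.2  -2.7  20.4]
wrist bore_big 0.89 [625.8 -48.5   0.1]
eye 1344 ((685.8531494140625, 84.06073760986328), 23.84977912902832)
boss 2657 ((629.2354125976562, -49.1449089050293), 27.42518424987793)
arm 1138 [657.7  19.6  30.9] [657.3  19.3  30. ] 66.92202842636222
t 13.5 pos [644.2  -0.4 180.8] rotdeg [180.   -0.   66.3] F [-0.1  0.2 -0.3] M [-0. -0. -0.] gap 61.2
travel tool [ -0.6   2.7 163.3] dyaw(as tool rz) -0.16932841819107614
mallet head 0 [nan nan nan]<stdin>:13: RuntimeWarning: Mean of empty slice.
  ret = um.true_divide(
```

View pics/w2.png

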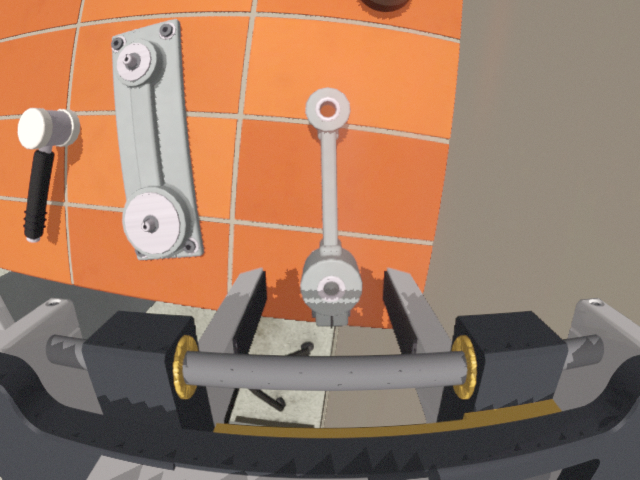

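Request:
send_rows([
  {"travel":[-0.7,5,40],"delta_rot":[0,0,-0.5],"fingers":-0.3},
  {"travel":[0,0,50],"delta_rot":[0,0,0],"fingers":-0.3},
  {"travel":[0,0,40],"delta_rot":[0,0,0],"fingers":-0.3},
  {"travel":[0,0,20],"delta_rot":[0,0,0],"fingers":-0.3},
  {"travel":[0,0,8.5],"delta_rot":[0,0,0],"fingers":-0.1},
  {"travel":[0,0,0],"delta_rot":[0,0,0],"fingers":0.3},
  {"travel":[0,0,0],"delta_rot":[0,0,0],"fingers":0.6},
  {"travel":[0,0,0],"delta_rot":[0,0,0],"fingers":1},
  {"travel":[0,0,0],"delta_rot":[0,0,0],"fingers":1},
  {"travel":[0,0,0],"delta_rot":[0,0,0],"fingers":1},
  {"travel":[0,0,0],"delta_rot":[0,0,0],"fingers":1},
], grip_force=60)

```text
clock: 14.98
eef_pos: [648.7, -3.3, 22.5]
eef_rot: [-3.142, -0.0, 1.168]
wrist_force: [-4.1, 1.2, 4.9]
finger_gap: 12.4
```

Request:
send_rows([
  {"travel":[0,0,-8],"delta_rot":[0,0,0],"fingers":1},
  {"travel":[0,0,-20],"delta_rot":[0,0,0],"fingers":1},
  {"travel":[0,0,-30],"delta_rot":[0,0,0],"fingers":1},
  {"travel":[0,0,-30],"delta_rot":[0,0,0],"fingers":1},
  {"travel":[0,0,0],"delta_rot":[0,0,0],"fingers":1},
  {"travel":[0,0,0],"delta_rot":[0,0,0],"fingers":1},
])

```text
clock: 15.72
eef_pos: [648.1, -3.3, 109.0]
eef_rot: [-3.14, 0.001, 1.168]
wrist_force: [-0.9, -0.5, -8.0]
finger_gap: 12.1
```

```bash
cat > lv.py <<'E'
from h import *
s=manip.read_state();c=snap('wrist');go([517,114,97],np.radians(71.05))
tips(['seat_big','seat_small','bore_big','bore_small'],c,'wrist')
P=cloud(c).reshape(-1,3);P=P[np.isfinite(P[:,0])]
L=(P-s['eef_pos'])@T_tool(s)[:3,:3]  # tool coords
def circ(q,n):
    if len(q)<20: print(n,'few');return
    print(n,len(q),np.array(cv2.minEnclosingCircle(q[:,:2].astype(np.float32))[0]),round(cv2.minEnclosingCircle(q[:,:2].astype(np.float32))[1],1))
# lever in tool coords: underside at about z=+22; top boss -24, eye -14, arm -9
m=L[:,2]<-4
e=L[(np.hypot(L[:,0]-100,L[:,1])<28)&(L[:,2]>-20)&(L[:,2]<-10.5)];circ(e,'eye(tool)');print('eye z',np.median(e[:,2]))
b=L[(np.hypot(L[:,0]+50,L[:,1])<32)&(L[:,2]<-19)&(L[:,2]>-30)];circ(b,'boss(tool)')
if len(b): print('boss z',np.median(b[:,2]))
a=L[(L[:,0]>15)&(L[:,0]<70)&(abs(L[:,1])<12)&(L[:,2]<-3)&(L[:,2]>-15)]
if len(a)>20:
    print('arm z',np.median(a[:,2]),'y',np.polyfit(a[:,0],a[:,1],1),'pitch slope',np.polyfit(a[:,0],a[:,2],1),'roll',np.polyfit(a[:,1],a[:,2],1))
for a,bb,n in ((500.6,66.7,'sb'),(549,208,'ss')):
    q=P[(np.hypot(P[:,0]-a,P[:,1]-bb)<40)&(abs(P[:,2]-34)<3.5)];circ(q,n)
    q=P[(np.hypot(P[:,0]-a,P[:,1]-bb)<10)&(abs(P[:,2]-47)<3)]
    if len(q): print(n,'pin',len(q),np.median(q,0))
E
python3 lv.py
```

```text
t 15.78 pos [648.   -3.4 108.5] rotdeg [-179.9    0.    66.9] F [ 0.4 -0.6 -8.2] M [-0.  -0.1  0. ] gap 12.9
travel tool [  56.7 -166.5   11.9] dyaw(as tool rz) -4.115715288148421
wrist seat_big 0.69 [501.3  66.   36.8]
wrist seat_small 0.69 [549.9 206.2  32.3]
wrist bore_big 0.19 [551.6 209.1  33.6]
wrist bore_small 0.87 [681.5  87.4  87.9]
eye(tool) 5527 [97.4 -0.7] 21.3
eye z -13.778384972771686
boss(tool) 1470 [-48.3   0.1] 16.0
boss z -24.02232534862236
arm z -8.472483829798371 y [-0.   0.2] pitch slope [ 0.  -8.4] roll [ 0.  -8.3]
sb 4368 [501.7  67.2] 34.1
sb pin 115 [502.5  67.6  46.2]
ss 1748 [549.6 208.3] 23.5
ss pin 110 [550.7 208.6  46.1]
```

Request:
send_rows([
  {"travel":[5,-15,0],"delta_rot":[0,0,0],"fingers":1},
  {"travel":[10,-30,0],"delta_rot":[0,0,0],"fingers":1},
  {"travel":[14,-41,0],"delta_rot":[0,0,0],"fingers":1},
  {"travel":[14,-40,0],"delta_rot":[0,0,0],"fingers":1},
  {"travel":[9.5,-27,0],"delta_rot":[0,0,0],"fingers":1},
  {"travel":[4.3,-13.4,0],"delta_rot":[0,0,-2],"fingers":1},
  {"travel":[0,0,4],"delta_rot":[0,0,-2.2],"fingers":1},
  {"travel":[0,0,6],"delta_rot":[0,0,0],"fingers":1},
  {"travel":[0,0,1],"delta_rot":[0,0,0],"fingers":1},
  {"travel":[0,0,0],"delta_rot":[0,0,0],"fingers":1},
  {"travel":[0,0,0],"delta_rot":[0,0,0],"fingers":1},
])

```text
clock: 17.35
eef_pos: [518.0, 113.9, 99.1]
eef_rot: [3.141, -0.0, 1.241]
wrist_force: [0.1, -0.8, -7.6]
finger_gap: 12.2
```

```bash
python3 lv.py; python3 - <<'E'
from h import *
im=[]
for k in ('scene','side','wrist'):
    c=snap(k)
    if k=='wrist': im.append(cv2.resize(c['color'],(390,292)));save(c,'w3.png');continue
    tips(['bore_big','bore_small','lever_balance','mallet'],c,k)
    P=cloud(c).reshape(-1,3);P=P[np.isfinite(P[:,0])]
    for n,a,b,z0,r,R0 in (('boss',501.3,67.1,121,36,27),('eye',549.5,208.1,111,26,18.5)):
        q=P[(np.hypot(P[:,0]-a,P[:,1]-b)<r)&(abs(P[:,2]-z0)<4)]
        if len(q)>20:print(k,n,len(q),cv2.minEnclosingCircle(q[:,:2].astype(np.float32)),np.median(q[:,2]))
    t=P[(P[:,2]>55)&(P[:,2]<75)&(np.hypot(P[:,0]-433,P[:,1]-206)<35)];print('mallet head',len(t),t.mean(0) if len(t) else '')
    u,v=pix(c,(490,150,60)).astype(int);x=max(0,min(u-110,420));y=max(0,min(v-110,260));im.append(cv2.resize(c['color'][y:y+220,x:x+220],(390,390)))
cv2.imwrite('pics/c2.png',cv2.cvtColor(np.hstack(im[:2]),cv2.COLOR_RGB2BGR))
E
```

```text
t 17.4 pos [518.  114.   99.2] rotdeg [180.   -0.   71.1] F [-1.  -0.4 -6.3] M [-0.1 -0.1  0. ] gap 12.7
travel tool [-0.3 -0.9  2.2] dyaw(as tool rz) 0.07334134634676952
wrist seat_small 0.7 [549.8 209.2  33.7]
wrist bore_small 0.53 [520.6 115.6  79.7]
eye(tool) 5526 [97.4 -0.5] 21.4
eye z -13.807236162221876
boss(tool) 1475 [-48.4   0.1] 16.4
boss z -24.00752165344733
arm z -8.502725693492927 y [-0.   0.2] pitch slope [ 0.  -8.4] roll [ 0.  -8.4]
sb few
ss 561 [548.  206.4] 22.2
ss pin 48 [550.8 212.4  45.9]
scene bore_big 0.74 [517.4 113.   75.4]
scene bore_big 0.66 [498.8  67.9  76.6]
scene bore_small 0.75 [547.1 206.6  79.5]
scene bore_small 0.62 [606.  337.    0.5]
scene lever_balance 0.67 [515.  117.   99.5]
scene mallet 0.82 [432.3 204.9  -0.6]
scene boss 557 ((502.1957702636719, 65.9972915649414), 27.1168212890625) 122.38171756216195
mallet head 237 [433.  202.6  61.1]
side bore_big 0.89 [500.7  68.2  79.1]
side lever_balance 0.92 [516.8 114.4  97. ]
side mallet 0.56 [434.  205.8  -0.3]
side boss 600 ((499.8612976074219, 63.62702178955078), 29.13458824157715) 123.03488335874312
mallet head 140 [423.1 204.6  62.3]
```

View pics/c2.png

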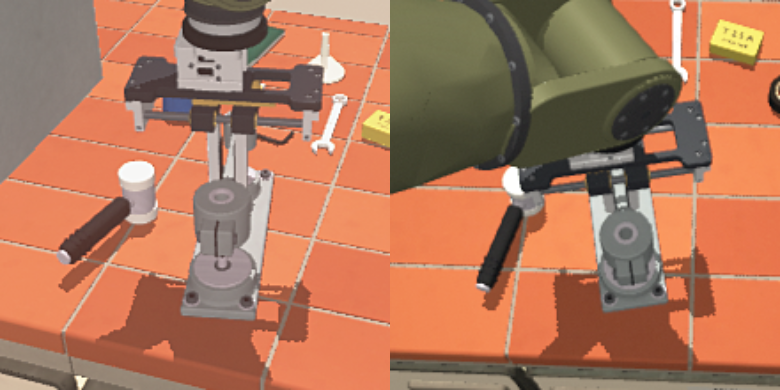

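View pics/w3.png

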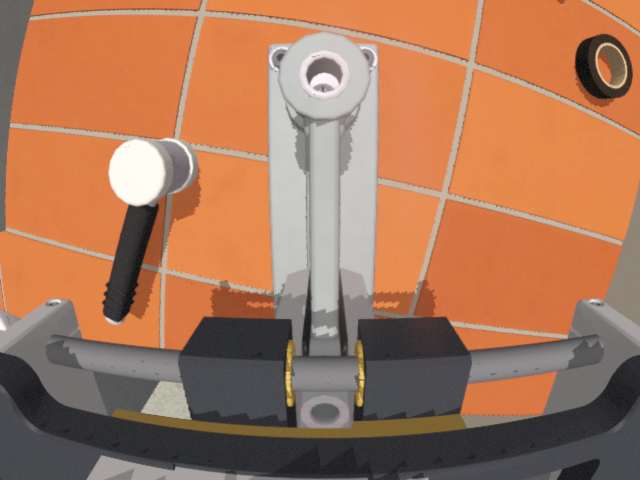

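```bash
python3 - <<'E'
from h import *
s=manip.read_state();c=snap('wrist');T=T_tool(s)
g=lambda x,y,z:(T@[x,y,z,1])[:3]
for n,p in (('boretop',g(100,.2,-13.5)),('borebot',g(100,.2,22.5)),('pintop below axis',np.r_[g(100,.2,0)[:2],46]),('pintop seat est',(549.5,208.1,46)),('seat ctr est',(549.5,208.1,34))): print(n,p,pix(c,p))
x0,y0=270,20;k=6
im=cv2.resize(c['color'][y0:y0+100,x0:x0+110],None,fx=k,fy=k,interpolation=cv2.INTER_CUBIC)
def ring(p,r,col):
    q=[((pix(c,p+r*np.array([np.cos(t),np.sin(t),0]))-[x0,y0]+.5)*k).astype(int) for t in np.linspace(0,6.28,60)]
    cv2.polylines(im,[np.array(q)],True,col,1)
ring(g(100,.2,-13.5),7,(255,0,0));ring(g(100,.2,-13.5),18.5,(255,0,0));ring(np.r_[g(100,.2,0)[:2],46],5,(0,0,255));ring(g(100,.2,22.5),7,(0,160,0))
ring(np.r_[g(100,.2,0)[:2],34],23,(0,0,255))
cv2.imwrite('pics/c3.png',cv2.cvtColor(im,cv2.COLOR_RGB2BGR))
E
```

```text
boretop [550.4 208.6 112.5] [324.3  74.9]
borebot [550.4 208.6  76.5] [324.3  87.6]
pintop below axis [550.4 208.6  46. ] [324.4  95.1]
pintop seat est (549.5, 208.1, 46) [323.2  96.5]
seat ctr est (549.5, 208.1, 34) [323.3  98.8]
```

View pics/c3.png

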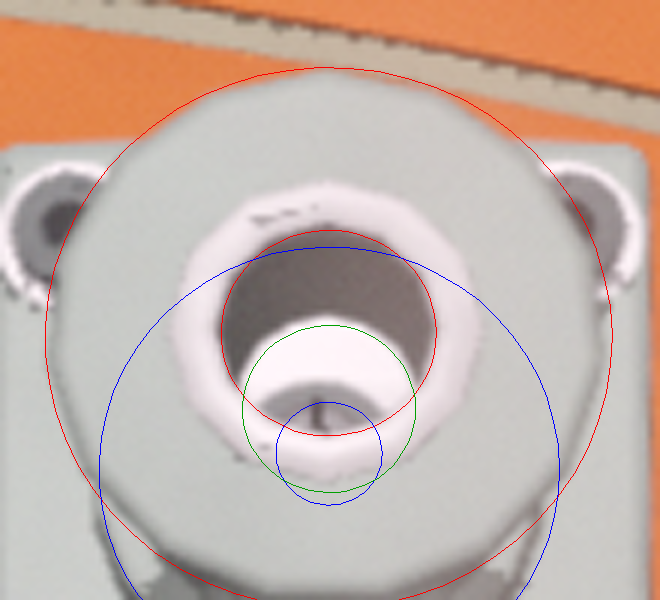

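Request:
send_rows([
  {"travel":[0,-0.8,2],"delta_rot":[0,0,0],"fingers":1},
  {"travel":[0,0,2],"delta_rot":[0,0,0],"fingers":1},
  {"travel":[0,0,0],"delta_rot":[0,0,0],"fingers":1},
  {"travel":[0,0,0],"delta_rot":[0,0,0],"fingers":1},
  {"travel":[0,0,0],"delta_rot":[0,0,0],"fingers":1},
  {"travel":[0,0,0],"delta_rot":[0,0,0],"fingers":1},
])

```text
clock: 18.95
eef_pos: [517.1, 114.3, 95.1]
eef_rot: [3.142, -0.0, 1.242]
wrist_force: [-0.9, -0.7, -7.1]
finger_gap: 12.5
```

```bash
python3 - <<'E'
from h import *
go([517.4,114.1,95],np.radians(71.1))
c=snap('scene');P=cloud(c).reshape(-1,3);P=P[np.isfinite(P[:,0])]
q=P[(np.hypot(P[:,0]-501,P[:,1]-67)<36)&(abs(P[:,2]-118)<4)];print(cv2.minEnclosingCircle(q[:,:2].astype(np.float32)))
q=P[(np.hypot(P[:,0]-501,P[:,1]-67)<40)&(abs(P[:,2]-34)<3)];print(cv2.minEnclosingCircle(q[:,:2].astype(np.float32)))
print(manip.sign_off())
E
```

```text
t 18.95 pos [517.1 114.3  95.1] rotdeg [180.   -0.   71.1] F [-0.9 -0.7 -7.1] M [-0.1 -0.1  0. ] gap 12.5
travel tool [-0.1  0.4  0.1] dyaw(as tool rz) 0.03616980535037739
((500.9895324707031, 66.62529754638672), 27.09499168395996)
((501.1813659667969, 66.45773315429688), 33.54457092285156)
the job is handed in; nothing more can be done
None
```

The job is done and handed in at about 19 s of the 43 s. The high pin is home, the mallet is back on the bench, and the lever is held over the block.

- **Pin:** The high pin was in the narrow seat. I pressed it down with the mallet to about 31 N. It had stopped moving by then, and it needs only some 9 N to move. Depth readings put both pin tops at 46–48 mm in the scene and wrist cameras. The side camera read the home pin up to 2 mm higher than the driven one.
- **Mallet:** It stands upright at its original spot, and the scene image confirms this. One earlier side-camera check found nothing there, probably because the arm blocked the view.
- **Lever:** It is gripped at its balance point and reads level. Its underside is about 73 mm above the bench, which is 39 mm over the seats and 27 mm over the pins.
    - **Big boss:** In the scene camera it lies within about 0.3 mm of the wide seat's centre.
    - **Small eye:** The wrist picture showed it about 0.75 mm off to one side. I moved the lever 0.8 mm to correct that, but did not picture the eye again afterwards.

The network's answers for "bore" and "balance" were off by a few millimetres at times, so I relied on the fitted circles instead.

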